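# Hold the hidden bolt head behind the clevis bracket

## Robot

A 6-joint arm with a two-finger parallel gripper is mounted at the origin on a cart in front of the work surface, level with it; the furniture and walls round the work are solid. World frame = base frame: x ahead of the robot, y to its left, z up, the work surface at z = 0. Lengths are in m, angles in rad, forces in N, time in s.
With the tool pointing down it reaches from about 0.375 to 0.975 m from the base axis. Payload 3.8 kg.
Tool frame: the origin (TCP) lies at the very end of the fingers, on their centre line; the grasp point (between the pads) lies 19 mm behind it (bot.pinch_z is the distance from the TCP to the grasp point, in m); x points along the fingers, y is the direction in which the jaws open and shut, and the axes are right-handed (so a half turn about x gives the same grasp; the last joint's range is limited). The gripper opens to 85 mm and grips with 20 to 120 N. Pads are 22 mm wide; open, the fingers measure 114 mm over their backs; the gripper's body (76 mm by 85 mm) begins 54 mm behind the grasp point. The pads swing forward as they close: fully open they stand 13 mm farther back than shut.
Start: joints at [1.161, 0.264, 1.604, -0, 1.274, -0.037], TCP at [0.246, 0.629, 0.231] pointing down, gripper open.
Joint ranges: [-2.63, 2.63], [-0.94, 2.18], [0.31, 2.57], [-1.31, 4.45], [0, 2.66], [-2.55, 2.55]. Speed limits (rad/s): [2.57, 2.57, 3.14, 3.14, 3.14, 3.14].

## Interface

Orientations are given as a rotation vector (axis times angle).
In Python, from workcell import monitor, imaging, finish_job, bot gives the robot as it stands.
- The arm moves only by the tool jog_arm, never from a script. Its argument "rows" is a list of rows, each a list of 7 numbers: the shift along the tool's x, y, z in m, then the turn, a rotation vector about the tool's x, y, z in rad, then the opening in per cent of the stroke, from 0 (shut) to 100 (fully open). A call has 1 to 20 rows; each row is the pose to reach, as a shift and turn from the pose measured when the call began, along the tool's axes at that moment; what a row does not reach only later rows make up. A row lasts 1/10 s, in which the tool goes at most 50 mm and 8.59 degrees, less where a joint would pass 70% of its speed; a pose out of reach is approached as far as the arm can. A call with a gripper value outside its range is refused whole. The fingers move at their own pace and stop on an object; "force" is the grip in N (left out, the last holds). Time passes only in rows, so rows that repeat a pose let the fingers close. It gives the time, the measured TCP pose, the force and the opening at its end, in the units of the state.
- monitor.read_state(): the state, without advancing time (a new reading comes with each control period).
- imaging.read_camera(name): name is "side" or "top" or "wrist"; returns the picture (384x512x3 uint8, blue, green, red); there is no depth.
- imaging.camera_params(name): a dict with "fx", "fy", "cx", "cy" (pixels), "k1" (the pictures are not rectified: a ray, as slopes to the right and down, at radius r is drawn at 1 + k1 r^2 times it, then the intrinsics apply), "T" (4x4, takes a point from camera to world coordinates); the wrist camera has in their place "T_tool_cam" (4x4, takes a point from camera to tool coordinates, whose origin is the TCP and whose axes are the tool frame's). Camera axes: x right, y down, z forward; pixel columns grow to the right and rows downward; lengths in m; the calibration is good to about 2 mm. A picture is of the moment at which its call begins: read the wrist's pose just before it. camera_params takes no time and is no camera call.
- finish_job(): hands the job in, once; it reports no verdict.
The state is a dict: "time": time; "q": joint angles; "joint_vel": joint speeds; "joint_torque": joint torques, N m; "tool_pos": TCP position; "tcp_rot": TCP orientation; "wrist_force": force on the tool from outside, world axes, zero at the start; "torque": the same for the moment, N m; "width": opening from 0.0 (shut) to 1.0 (fully open).
Only numpy, scipy, OpenCV 4.12 (cv2) and the standard library are available. Lean on these libraries where they do the work, as an engineer would, in place of code of your own. Each camera call takes 0.05 s, during which the arm holds its last target. There are 200 camera calls.

## Task

The clevis bracket's hinge bolt stands part-way out at the back, and the running nut runner in front drags it slowly round. Reach down from above into the gap between the bracket and the wall behind it, bring the bolt fully home through the fork and lug until its hex head seats on the bracket's boss, and grip the head across its sides with both fingers so that it no longer turns. Finish while still gripping it there, bolt fully home and not turning, and leave the loose things round the bracket where they are.

Things in the scene. Friction and masses are not known exactly. Their poses are not given: they have to be found in the camera images.
- fixture: Clevis bracket and nut runner on one base plate (188 x 150 x 10 mm) fixed to the bench. Origin under the middle of the fork, on the bench; x level along the bolt, from the nut runner (-x, robot side) to the bolt head (+x, far side); y level, z up. All on the runner's side is at most 104 mm high. The bolt's axis is at y = 0, z = 78 mm.
- rail: A slotted mounting rail lying on the bench behind the fixture, 440 long, 16 wide, 8 mm high; origin at its middle, on the bench; its y axis runs along it (bench length), its x axis points away from the robot. A tall guard of perforated panels (565 mm high, door handle sticking out a little) stands 27 mm beyond it (rail x over +27 mm), upright and parallel: keep gripper, wrist and arm on this side, also on the way.
- gap_mid (a point): Middle of the mouth of the gap behind the bracket, at fixture x = 51, y = 0, z = 118 mm; axes as the fixture's. The gap is 74 mm wide in x: the tall cheek (110 mm wide, top at z = 118 mm) ends at x = 14 mm, the wall behind (120 mm wide, top at z = 100 mm) begins at x = 88 mm. It is open at the top and at both y sides.
- boss_seat (a point): Centre of the end face of the round boss (22 mm diameter) that stands 10 mm out of the tall cheek, at fixture x = 24, y = 0, z = 78 mm: the underside of the bolt head seats here.
- bolt_head: The bolt's hex head: 24 mm across flats, 28 mm over corners, 16 mm thick along the bolt, on a plain shank of 16 mm diameter; its x axis is the bolt's axis, parallel to the fixture's x, and it turns about it. The origin is not in the head: see point head_center.
- head_center (a point): Centre of the hex head, on the bolt's axis, 78 mm above the bench. It is at fixture x = 32 mm when the bolt is fully home and up to 48 mm at the start (with bolt_slide added). Its x axis is the bolt's axis, pointing away from the bracket.
- bolt_slide (a joint): How far the bolt is out, in m: 0 = head seated on the boss, 0.016 = furthest out; starts at 0.010 to 0.016. Sliding takes about 2.5 N plus light drag, no spring: push or pull the head towards the bracket (fixture -x). It stays where it is left.
- bolt_turn (a joint): Turn of the bolt about its axis, rad; two hex flats are upright (facing +y and -y) at 0 and every pi/3. Unheld it turns at about 0.3 rad/s, driven by the nut runner with about 0.12 N m. The runner stalls harmlessly when the head is gripped firmly (20 N or more) from its +y and -y sides, at whatever angle the hex then has.
- bolt_m10: Bystander, to be left alone: spare M10 bolt standing on its head, 62 mm tall; origin under its middle, on the bench.
- washer_stack: Bystander, to be left alone: small stack of washers, 30 mm across, 14 mm tall; origin under its middle, on the bench.
- nut_m16: Bystander, to be left alone: loose hex nut, 28 mm across, 13 mm tall; origin under its middle, on the bench.
- spanner_17: Bystander, to be left alone: combination spanner lying flat, 212 mm long; origin under its middle, on the bench.
- manometer: Bystander, to be left alone: hand-held pressure meter lying flat, 141 x 74 x 27 mm; origin under its middle, on the bench.
- canister_a: Bystander, to be left alone: round filter canister, 69 mm across, 58 mm tall; origin under its middle, on the bench.
- coupler: Bystander, to be left alone: small metal coupler standing up, 22 mm across, 60 mm tall; origin under its middle, on the bench.
- tee_brass: Bystander, to be left alone: tee fitting, 52 mm long, 35 mm tall; origin under its middle, on the bench.

How it is judged:
By the outcome, as a careful person would: the job done as asked, in the order asked, and still so for the second after the job is handed in, while the arm keeps its last pose, push and grip.
It also fails if it takes over 32 s, if anything falls off the work surface, if the arm or the gripper's body presses on something with over 40 N, if the wrist force passes 120 N, or if a joint passes its speed limit or range.

## Working session

There is one attempt and no reset: what is moved stays moved. The work goes in short steps, Python scripts to look and compute and a tool call to move; the robot and the scene stay as the last step left them, time stands still between calls to the robot, and variables do not carry over. Pictures are saved under pics/ and viewed, about 8 in all and at most 12, crops included, and the job is handed in when it is done.

Besides the shell and the picture viewer there is one more tool, called after "Call:" as name(argument=value, ...) on one line, values as JSON. jog_arm: Moves the arm, as the interface text tells. Its arguments: {"type":"object","properties":{"rows":{"type":"array","items":{"type":"array","items":{"type":"number"}}},"force":{"type":"number"}},"required":["rows"]}

```bash
mkdir -p pics
cat > h.py <<'E'
import numpy as np, cv2
from scipy.spatial.transform import Rotation as R
from workcell import monitor, imaging, finish_job, bot
def T_of(name,s=None):
    p=imaging.camera_params(name)
    if 'T' in p: return p,np.array(p['T'])
    T=np.eye(4);T[:3,:3]=R.from_rotvec(s['tcp_rot']).as_matrix();T[:3,3]=s['tool_pos']
    return p,T@np.array(p['T_tool_cam'])
def proj(P,p,T):
    c=(np.atleast_2d(P)-T[:3,3])@T[:3,:3]; u=c[:,:2]/c[:,2:]
    u=u*(1+p['k1']*(u**2).sum(1,keepdims=True))
    return u*[p['fx'],p['fy']]+[p['cx'],p['cy']]
def ray(px,p,T):
    d=(np.array(px,float)-[p['cx'],p['cy']])/[p['fx'],p['fy']]; u=d.copy()
    for _ in range(20): u=d/(1+p['k1']*(u@u))
    v=T[:3,:3]@np.r_[u,1]; return T[:3,3],v/np.linalg.norm(v)
def onz(px,z,p,T):
    o,v=ray(px,p,T); return o+v*(z-o[2])/v[2]
E
python3 - <<'E'
from h import *
s=monitor.read_state();print(s)
for n in ['top','side']:
    im=imaging.read_camera(n);cv2.imwrite(f'pics/{n}0.png',cv2.resize(im,(800,600),interpolation=cv2.INTER_CUBIC));cv2.imwrite(f'pics/{n}0raw.png',im)
    p,T=T_of(n);print(n,p)
print(imaging.camera_params('wrist'), bot.pinch_z)
E
```

```text
{'time': 0.0, 'q': array([ 1.16109379e+00,  2.64764400e-01,  1.60537470e+00, -9.69998182e-06,
        1.27363326e+00, -3.68795736e-02]), 'joint_vel': array([ 0.00051014, -0.00089556,  0.00015062, -0.00097104,  0.00016818,
       -0.00223073]), 'joint_torque': array([-6.18599242e-04, -5.15101683e+01, -3.67315328e+01, -8.48702484e-05,
        1.31618659e-02,  1.01187496e-05]), 'tool_pos': array([0.24557548, 0.62798231, 0.22995402]), 'tcp_rot': array([ 0.29084515,  1.55140662, -0.29420339]), 'wrist_force': array([-0.28519606, -0.68843452,  0.63275067]), 'torque': array([0.06629512, 0.00867958, 0.04990532]), 'width': 0.999841727576353}
top {'fx': 443.4109009935221, 'fy': 443.4109009935221, 'cx': 256.26637981015824, 'cy': 188.63780682268307, 'k1': -0.09825265660877701, 'T': array([[-0.0950801 , -0.97406041,  0.20534382,  0.21150237],
       [-0.9954603 ,  0.09392704, -0.01537835, -0.0618629 ],
       [-0.0043079 , -0.2058738 , -0.97856907,  1.51654386],
       [ 0.        ,  0.        ,  0.        ,  1.        ]])}
side {'fx': 465.7777407978955, 'fy': 465.7777407978955, 'cx': 252.4363147896, 'cy': 195.89988371918847, 'k1': -0.08529562141350493, 'T': array([[-0.95955162, -0.08654427,  0.2679007 ,  0.12088559],
       [-0.28028595,  0.38312084, -0.8801467 ,  1.29420392],
       [-0.02646669, -0.91963499, -0.39188136,  0.70012848],
       [ 0.        ,  0.        ,  0.        ,  1.        ]])}
{'fx': 270.4459228568226, 'fy': 270.4459228568226, 'cx': 252.45760489687612, 'cy': 192.93268860468655, 'k1': -0.03600448054201845, 'T_tool_cam': array([[ 1.88421918e-04, -3.28927359e-01,  9.44355207e-01,
        -1.42406828e-01],
       [ 9.99999804e-01, -5.01908417e-04, -3.74343561e-04,
         7.47735751e-04],
       [ 5.97111665e-04,  9.44355092e-01,  3.28927200e-01,
        -8.58357284e-02],
       [ 0.00000000e+00,  0.00000000e+00,  0.00000000e+00,
         1.00000000e+00]])} 0.0187
```

View pics/top0.png

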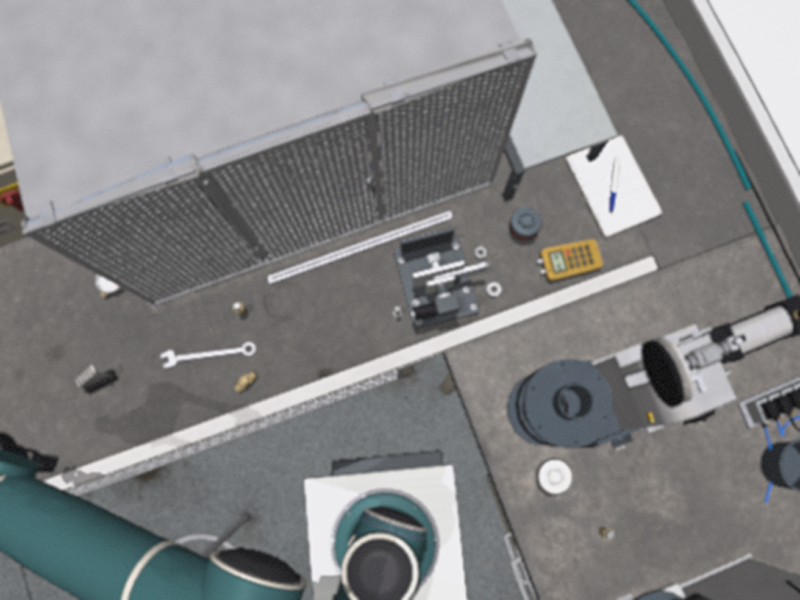

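View pics/side0.png

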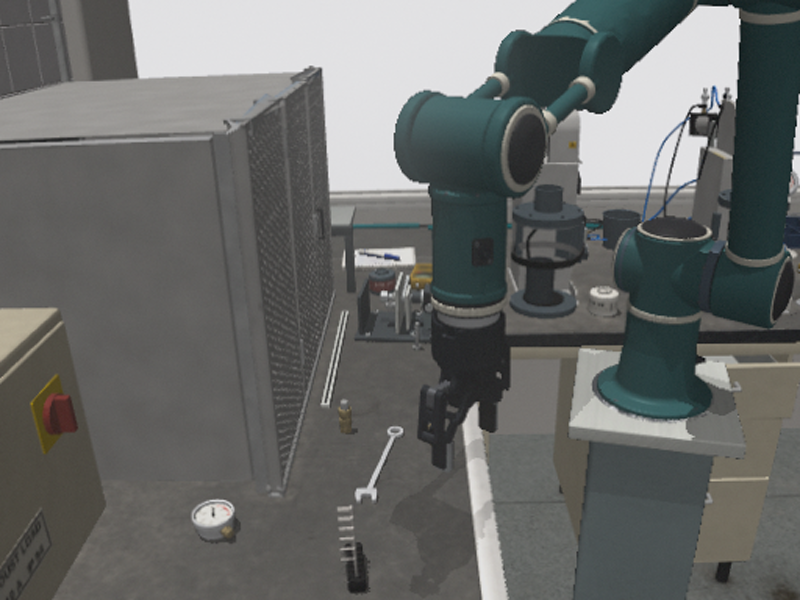

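Run:
```python
import cv2
im=cv2.imread('pics/top0raw.png');cv2.imwrite('pics/topc.png',cv2.resize(im[130:220,240:360],None,fx=6.6,fy=6.6,interpolation=cv2.INTER_CUBIC))
```

```text
(no output)
```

View pics/topc.png

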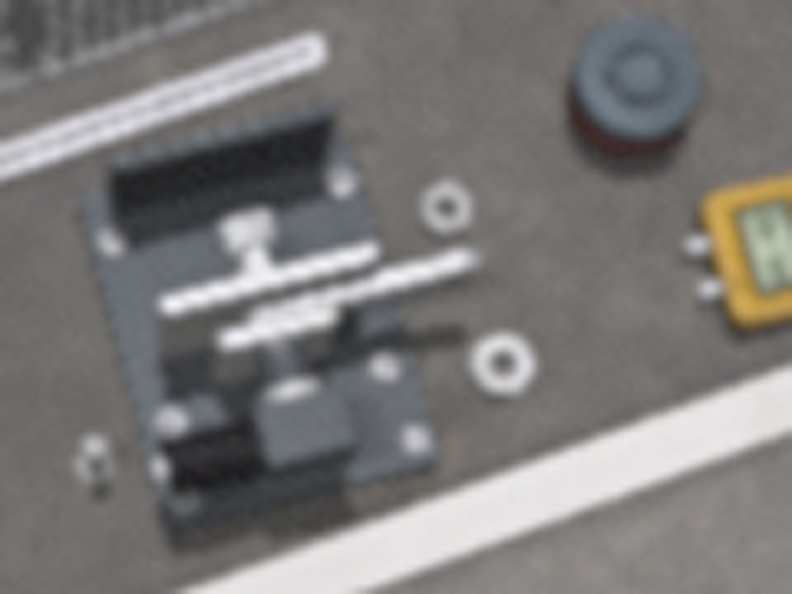

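Run:
```python
from h import *
from scipy.optimize import least_squares
p,T=T_of('top')
c=lambda u,v:((u+.5)/6.6-.5+240,(v+.5)/6.6-.5+130)
obs=[((14,55,118),c(160,296)),((14,-55,118),c(377,243)),((88,60,100),c(110,174)),((88,-60,100),c(335,118))]
F=np.array([o[0] for o in obs])/1000;I=np.array([o[1] for o in obs])
def w(x,F):
    return np.c_[F[:,:2]@np.array([[np.cos(x[2]),np.sin(x[2])],[-np.sin(x[2]),np.cos(x[2])]])+x[:2],F[:,2]]
r=least_squares(lambda x:(proj(w(x,F),p,T)-I).ravel(),[.6,0,.1])
print(r.x,np.degrees(r.x[2]),(r.fun*6.6).round(1))
x=r.x
iv=lambda P:((P[:2]-x[:2])@np.array([[np.cos(x[2]),-np.sin(x[2])],[np.sin(x[2]),np.cos(x[2])]]))
for n,(u,v),z in [('head',(250,225),.085),('pl rb',(437,460),.01),('pl lb',(165,545),.01),('pl lt',(85,205),.01),('wash',(447,207),.014),('nut',(503,364),.013),('bolt10',(95,460),.03),('lever end',(475,258),.1),('motor left',(160,467),.06)]:
    P=onz(c(u,v),z,p,T);print(n,P.round(3),(iv(P)*1000).round(1))
f=lambda u,v:((u+.5)*.64-.5,(v+.5)*.64-.5)
a=onz(f(270,279),.006,p,T);b=onz(f(450,215),.006,p,T);print('rail',a,b,np.linalg.norm(a-b),np.degrees(np.arctan2(a[1]-b[1],a[0]-b[0]))-90,iv(a),iv(b))
```

```text
[ 0.54284777 -0.16862812  0.16989374] 9.734194116303742 [-0.9  4.4 -3.2  0.6 -0.  -0.6  4.2 -4.6]
head [ 0.59  -0.163  0.085] [47.4 -2.3]
pl rb [ 0.474 -0.252  0.01 ] [-82.2 -70.9]
pl lb [ 0.443 -0.106  0.01 ] [-88.1  78.6]
pl lt [ 0.629 -0.082  0.01 ] [99.8 71. ]
wash [ 0.609 -0.273  0.014] [  47.1 -114.4]
nut [ 0.521 -0.293  0.013] [ -42.5 -118.6]
bolt10 [ 0.487 -0.074  0.03 ] [-38.7 102.7]
lever end [ 0.558 -0.272  0.1  ] [  -2.3 -104.6]
motor left [ 0.475 -0.106  0.06 ] [-56.3  73.1]
rail [0.59335422 0.2034617  0.006     ] [ 0.7038374  -0.21562042  0.006     ] 0.4334009179150851 14.768928910192429 [0.11269135 0.35819324] [ 0.15072647 -0.07353548]
```

```bash
cat >> h.py <<'E'
def rel(pos,yaw,flip,s):
    "shift+turn in current tool axes to reach world TCP pos with tool x down, tool y along fixture y (or -y)"
    y=np.array([-np.sin(yaw),np.cos(yaw),0])*flip; x=np.array([0,0,-1.]); z=np.cross(x,y)
    Rt=np.c_[x,y,z]; Rc=R.from_rotvec(s['tcp_rot']).as_matrix()
    return (Rc.T@(np.array(pos)-s['tool_pos'])).round(4),R.from_matrix(Rc.T@Rt).as_rotvec().round(4)
def fx(x,y,z,F):
    c,s=np.cos(F[2]),np.sin(F[2]); return np.array([F[0]+c*x-s*y,F[1]+s*x+c*y,z])
E
python3 - <<'E'
from h import *
s=monitor.read_state();print(R.from_rotvec(s['tcp_rot']).as_matrix().round(3))
F=(.543,-.1686,.17)
for f in (1,-1): print(rel(fx(40,0,.21,F) if 0 else fx(.040,0,.22,F),.17,f,s))
E
```

```text
[[-0.001  0.364  0.931]
 [-0.002  0.931 -0.364]
 [-1.    -0.002 -0.   ]]
(array([ 0.0113, -0.6129,  0.6014]), array([-0.5428, -0.0006,  0.002 ]))
(array([ 0.0113, -0.6129,  0.6014]), array([2.5988e+00, 2.7000e-03, 8.0000e-04]))
```

Call:
jog_arm(rows=[[-0.03,-0.1,0.1,-0.1,0,0,100],[-0.03,-0.2,0.2,-0.2,0,0,100],[-0.03,-0.3,0.3,-0.3,0,0,100],[-0.03,-0.3,0.3,-0.3,0,0,100],[-0.03,-0.3,0.3,-0.3,0,0,100],[-0.03,-0.3,0.3,-0.3,0,0,100],[-0.03,-0.3,0.3,-0.3,0,0,100],[-0.03,-0.3,0.3,-0.3,0,0,100],[-0.03,-0.613,0.601,-0.543,0,0,100],[-0.03,-0.613,0.601,-0.543,0,0,100],[-0.03,-0.613,0.601,-0.543,0,0,100],[-0.03,-0.613,0.601,-0.543,0,0,100],[-0.03,-0.613,0.601,-0.543,0,0,100],[-0.03,-0.613,0.601,-0.543,0,0,100],[-0.03,-0.613,0.601,-0.543,0,0,100],[-0.03,-0.613,0.601,-0.543,0,0,100],[-0.03,-0.613,0.601,-0.543,0,0,100],[0.0,-0.613,0.601,-0.543,0,0,100],[0.0,-0.613,0.601,-0.543,0,0,100],[0.0,-0.613,0.601,-0.543,0,0,100]])

```text
time: 2.1
tool_pos: [0.5807, -0.1614, 0.2297]
tcp_rot: [-0.133, 1.571, 0.133]
wrist_force: [0.2, 0.6, -0.1]
width: 1.001
```

Run:
```python
from h import *
s=monitor.read_state();print(s['time'],s['q'],s['tool_pos'],s['tcp_rot'],s['wrist_force'])
im=imaging.read_camera('wrist');cv2.imwrite('pics/w1.png',cv2.resize(im,(800,600),interpolation=cv2.INTER_CUBIC));np.save('s1.npy',s,allow_pickle=True)
F=(.543,-.1686,.17);p,T=T_of('wrist',s)
for P in [(14,55,118),(14,-55,118),(88,60,100),(88,-60,100),(48,0,78)]: print(P,((proj(fx(P[0]/1e3,P[1]/1e3,P[2]/1e3,F),p,T)+.5)/.64).round(0))
```

```text
2.1 [-3.11520773e-01  1.32452807e-01  1.76302484e+00 -1.60725025e-03
  1.25050751e+00 -2.05098320e+00] [ 0.58074313 -0.16140044  0.22967064] [-0.13269972  1.57135395  0.13315161] [ 0.15841613  0.61637119 -0.07850137]
(14, 55, 118) [[481. 261.]]
(14, -55, 118) [[303. 261.]]
(88, 60, 100) [[477. 356.]]
(88, -60, 100) [[309. 356.]]
(48, 0, 78) [[393. 293.]]
```

View pics/w1.png

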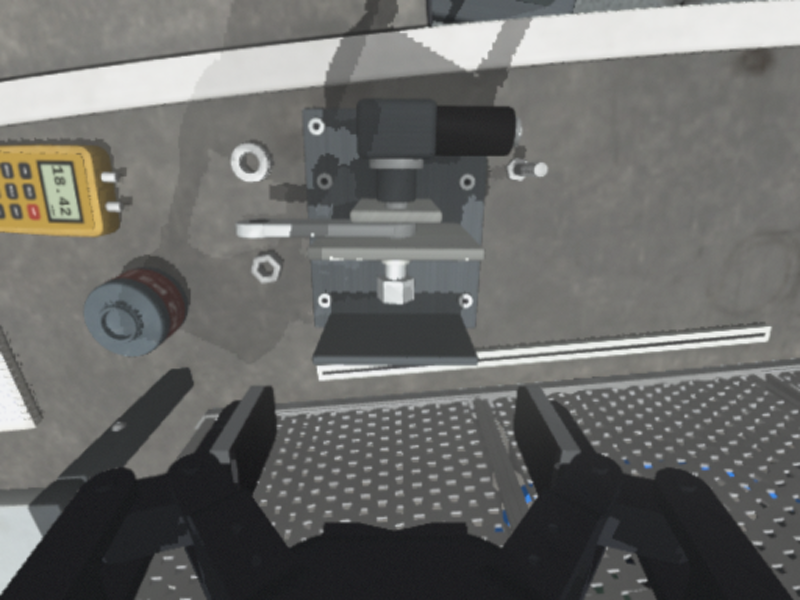

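Run:
```python
import cv2
im=cv2.imread('pics/w1.png');cv2.imwrite('pics/w1c.png',cv2.resize(im[220:380,290:500],None,fx=3.7,fy=3.7,interpolation=cv2.INTER_CUBIC))
```

```text
(no output)
```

View pics/w1c.png

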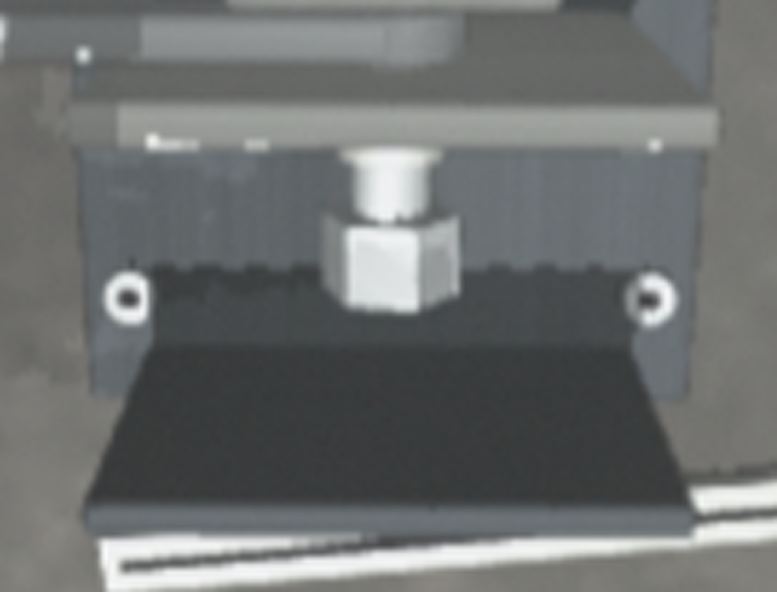

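Run:
```python
from h import *
from scipy.optimize import least_squares
s=np.load('s1.npy',allow_pickle=True).item();p,T=T_of('wrist',s)
c=lambda u,v:((((u+.5)/3.7-.5+290)+.5)*.64-.5,(((v+.5)/3.7-.5+220)+.5)*.64-.5)
def fit(obs):
    f=lambda x:np.ravel([proj(fx(*(np.array(P)/1000),x),p,T)[0]-c(*q) for P,q in obs])
    r=least_squares(f,[.543,-.169,.17]);print(r.x.round(4),(r.fun*5.8).round(1));return r.x
obs=[((14,-55,118),(72,150)),((14,55,118),(718,146)),((88,-60,100),(86,501)),((88,60,100),(692,503))]
F=fit(obs)
iv=lambda P:np.array([[np.cos(F[2]),np.sin(F[2])],[-np.sin(F[2]),np.cos(F[2])]])@(P[:2]-F[:2])
for n,q,z in [('pl',(93,396),.01),('pr',(689,398),.01),('face',(382,312),.091),('near',(382,228),.091),('sil',(391,270),.080),('bosstop',(391,152),.089)]:
    print(n,(iv(onz(c(*q),z,p,T))*1000).round(1))
q=s['tool_pos'];print('tool in fixture',iv(q)*1000)
print(rel(fx(.046,0,.180,F),F[2],1,s))
```

```text
[ 0.5423 -0.1661  0.1656] [-8.9 -2.2  4.9  3.7 -5.6  0.5 10.2  0. ]
pl [103.  -74.5]
pr [103.1  74.8]
face [52.3 -1.9]
near [35.6 -1.9]
sil [47.4 -0.2]
bosstop [21.5 -0.3]
tool in fixture [38.70439942 -1.71262154]
(array([0.0496, 0.0017, 0.0075]), array([ 0.0036, -0.0046, -0.0007]))
```

Call:
jog_arm(rows=[[0,0.0017,0.0065,0.004,-0.004,0,100],[0,0.0017,0.0065,0.004,-0.004,0,100],[0.04,0.0017,0.0065,0.004,-0.004,0,100],[0.08,0.0017,0.0065,0.004,-0.004,0,80],[0.11,0.0017,0.0065,0.004,-0.004,0,80],[0.13,0.0017,0.0065,0.004,-0.004,0,80],[0.145,0.0017,0.0065,0.004,-0.004,0,80],[0.16,0.0017,0.0065,0.004,-0.004,0,80],[0.17,0.0017,0.0065,0.004,-0.004,0,80],[0.17,0.0017,0.0065,0.004,-0.004,0,80]])

```text
time: 3.15
tool_pos: [0.5865, -0.1579, 0.0599]
tcp_rot: [-0.131, 1.567, 0.131]
wrist_force: [0.1, 1.4, 0.3]
width: 0.8
```

Run:
```python
from h import *
s=monitor.read_state();print(s['time'],s['tool_pos'],s['tcp_rot'],s['wrist_force'],s['width'])
im=imaging.read_camera('wrist');cv2.imwrite('pics/w2.png',cv2.resize(im,(800,600),interpolation=cv2.INTER_CUBIC))
F=(.5423,-.1661,.1656)
print(rel(fx(.032,0,.059,F),F[2],1,s))
```

```text
3.15 [ 0.58649098 -0.15793567  0.0598919 ] [-0.13053589  1.5669243   0.13107354] [0.05895299 1.40712496 0.29599596] 0.8002320186116263
(array([ 0.0009, -0.0008, -0.0129]), array([ 0.001 , -0.0001, -0.0003]))
```

View pics/w2.png

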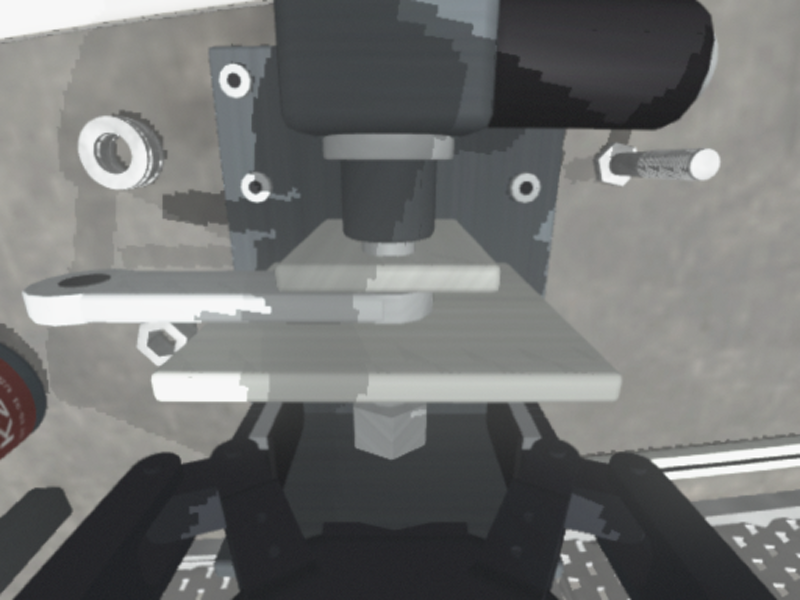

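Call:
jog_arm(rows=[[0.001,-0.0013,0,0,0,0,80],[0.001,-0.0013,0,0,0,0,40],[0.001,-0.0013,0,0,0,0,20],[0.001,-0.0013,0,0,0,0,0],[0.001,-0.0013,0,0,0,0,0],[0.001,-0.0013,0,0,0,0,0],[0.001,-0.0013,0,0,0,0,0],[0.001,-0.0013,0,0,0,0,0]], force=40)

```text
time: 4.0
tool_pos: [0.5878, -0.1598, 0.0604]
tcp_rot: [-0.131, 1.565, 0.13]
wrist_force: [-0.4, -1.5, 5.2]
width: 0.272
```

Run:
```python
from h import *
s=monitor.read_state();print(s['time'],s['tool_pos'],s['tcp_rot'],s['wrist_force'],s['torque'],s['width'])
F=(.5423,-.1661,.1656)
p,T=T_of('wrist',s)
f=lambda u,v:((u+.5)*.64-.5,(v+.5)*.64-.5)
s0=dict(s);s0['tool_pos']=np.array([0.58649098,-0.15793567,0.0598919]);p,T=T_of('wrist',s0)
iv=lambda P:np.array([[np.cos(F[2]),np.sin(F[2])],[-np.sin(F[2]),np.cos(F[2])]])@(P[:2]-F[:2])
for q in [(153,401),(621,400)]: print((iv(onz(f(*q),.118,p,T))*1000).round(1))
print((iv(s['tool_pos'])*1000).round(1))
```

```text
4.0 [ 0.5877722  -0.15982236  0.06042189] [-0.13131157  1.56476664  0.13006031] [-0.35981935 -1.51525984  5.16526943] [-0.19847663  0.10646095  0.00551059] 0.2718483691048945
[ 13.4 -54.6]
[13.  54.5]
[45.9 -1.3]
```

Call:
jog_arm(rows=[[0,0,-0.002,0,0,0,0],[0,0,-0.004,0,0,0,0],[0,0,-0.006,0,0,0,0],[0,0,-0.008,0,0,0,0],[0,0,-0.009,0,0,0,0],[0,0,-0.01,0,0,0,0],[0,0,-0.01,0,0,0,0]])

```text
time: 4.7
tool_pos: [0.5778, -0.1615, 0.0606]
tcp_rot: [-0.131, 1.565, 0.13]
wrist_force: [1.4, -0.1, 1.9]
width: 0.272
```

Call:
jog_arm(rows=[[0,0,-0.001,0,0,0,0],[0,0,-0.0015,0,0,0,0],[0,0,-0.002,0,0,0,0],[0,0,-0.002,0,0,0,0]])

```text
time: 5.1
tool_pos: [0.5763, -0.1618, 0.0606]
tcp_rot: [-0.131, 1.564, 0.13]
wrist_force: [5.1, 0.1, 0.7]
width: 0.273
```

Call:
jog_arm(rows=[[0,0,-0.001,0,0,0,0],[0,0,-0.0015,0,0,0,0],[0,0,-0.002,0,0,0,0],[0,0,-0.002,0,0,0,0]])

```text
time: 5.5
tool_pos: [0.5763, -0.1618, 0.0608]
tcp_rot: [-0.131, 1.56, 0.129]
wrist_force: [9.5, 2.2, -2.6]
width: 0.271
```

Call:
jog_arm(rows=[[0,0,-0.001,0,0,0,0],[0,0,-0.0015,0,0,0,0],[0,0,-0.002,0,0,0,0],[0,0,-0.002,0,0,0,0]])

```text
time: 5.9
tool_pos: [0.5764, -0.1618, 0.0609]
tcp_rot: [-0.131, 1.555, 0.129]
wrist_force: [9.5, 1.0, -3.6]
width: 0.271
```

Run:
```python
from h import *
s=monitor.read_state();print(s['time'],s['tool_pos'],s['tcp_rot'],s['wrist_force'],s['torque'],s['width'])
im=imaging.read_camera('wrist')
a=cv2.resize(im[230:320,180:325],None,fx=5.5,fy=5.5,interpolation=cv2.INTER_CUBIC)
cv2.imwrite('pics/w3.png',a)
F=(.5423,-.1661,.1656)
F=(.5415,-.1662,.1656)
print(rel(fx(.034,-.001,.060,F),F[2],1,s))
p,T=T_of('wrist',s)
for n,P in {'face home':(.040,0,.091),'face 3mm':(.043,0,.091),'cheek':(.014,0,.118)}.items():
    q=proj(fx(*P,F),p,T)[0]; print(n,((q+.5-[180,230])*5.5).round())
```

```text
5.9 [ 0.57641076 -0.16183512  0.06086753] [-0.13091038  1.55534139  0.12884353] [ 9.53735955  0.98077568 -3.63340003] [ 0.38515192 -1.44999472  0.02222536] 0.2705286841332283
(array([ 0.0009,  0.0005, -0.0012]), array([0.0001, 0.0114, 0.0023]))
face home [405. 328.]
face 3mm [405. 354.]
cheek [405. 284.]
```

View pics/w3.png

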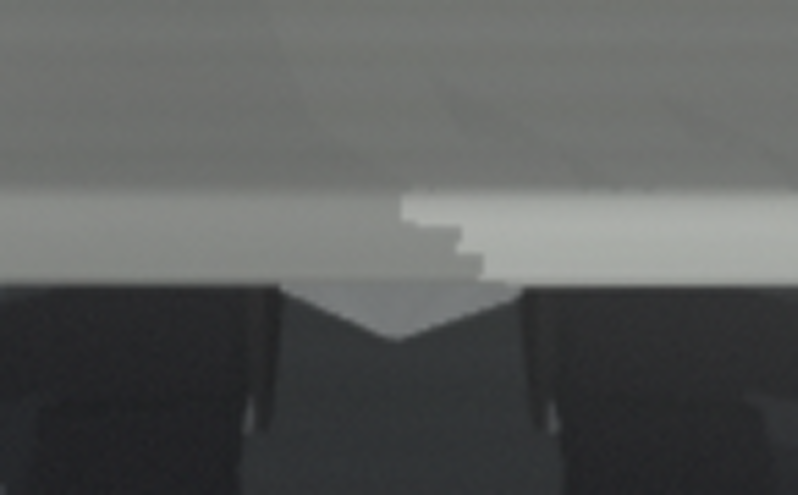

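Call:
jog_arm(rows=[[0,0,-0.001,0,0.005,0,0],[0,0,-0.002,0,0.011,0,0],[0,0,-0.003,0,0.011,0,0],[0,0,-0.004,0,0.011,0,0],[0,0,-0.004,0,0.011,0,0],[0,0,-0.004,0,0.011,0,0]], force=80)

```text
time: 6.55
tool_pos: [0.5763, -0.1619, 0.0611]
tcp_rot: [-0.131, 1.559, 0.127]
wrist_force: [14.4, 2.4, -7.0]
width: 0.265
```

Run:
```python
from h import *
s=monitor.read_state();print(s['time'],s['tool_pos'],s['tcp_rot'],s['wrist_force'],s['torque'],s['width'])
im=imaging.read_camera('wrist')
cv2.imwrite('pics/w4.png',cv2.resize(im[230:320,180:325],None,fx=5.5,fy=5.5,interpolation=cv2.INTER_CUBIC))
im=imaging.read_camera('side')
cv2.imwrite('pics/s4.png',cv2.resize(im[130:240,190:340],None,fx=5.3,fy=5.3,interpolation=cv2.INTER_CUBIC))
p,T=T_of('wrist',s)
for F in [(.5423,-.1661,.1656),(.5415,-.1662,.1656)]:
  for P in [(.040,0,.0918),(.014,0,.118)]: print(P,((proj(fx(*P,F),p,T)[0]+.5-[180,230])*5.5).round())
```

```text
6.55 [ 0.57630421 -0.16190082  0.06113882] [-0.13149806  1.55852201  0.12737271] [14.42673342  2.4396986  -6.95064916] [ 0.60342601 -2.23735688 -0.01103084] 0.2649732150241938
(0.04, 0, 0.0918) [405. 339.]
(0.014, 0, 0.118) [404. 289.]
(0.04, 0, 0.0918) [405. 332.]
(0.014, 0, 0.118) [405. 280.]
```

View pics/w4.png

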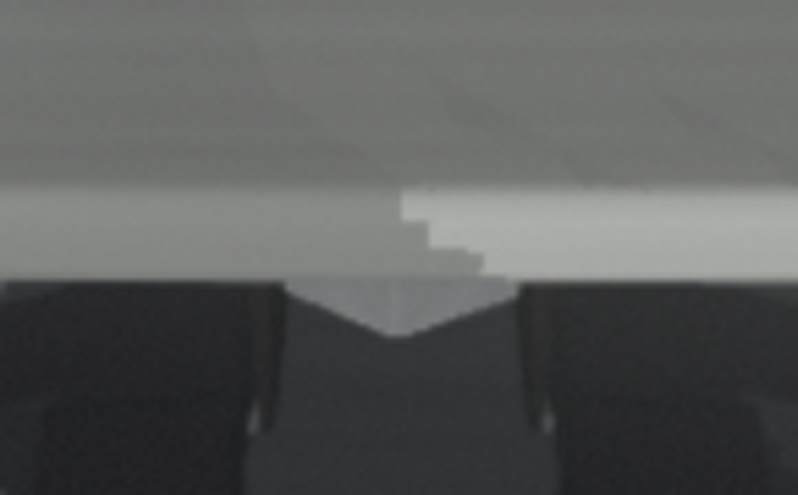

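View pics/s4.png

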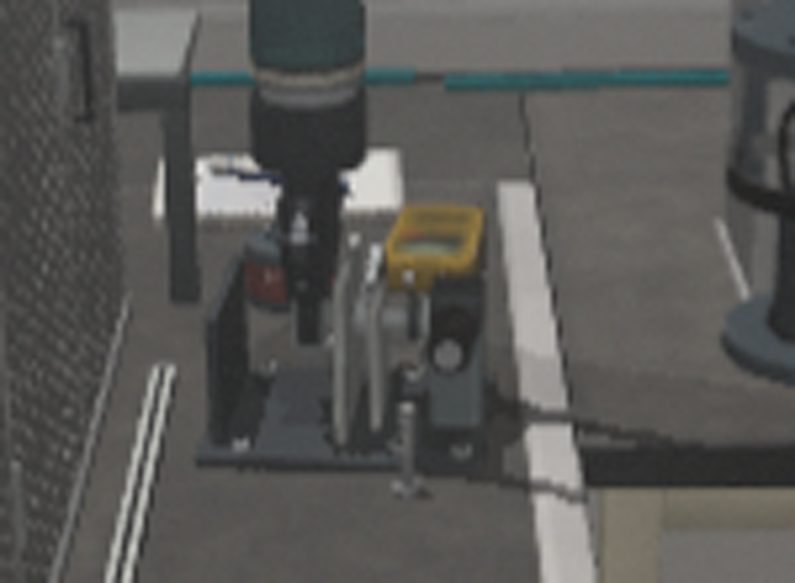

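Call:
jog_arm(rows=[[0,0,0,0,0,0,0],[0,0,0,0,0.006,0.002,50],[-0.001,0,0,0,0.006,0.002,50],[-0.001,0,0.0025,0,0.006,0.002,50],[-0.001,0,0.0025,0,0.006,0.002,50],[-0.001,0,0.0025,0,0.006,0.002,0],[-0.001,0,0.0025,0,0.006,0.002,0],[-0.001,0,0.0025,0,0.006,0.002,0],[-0.001,0,0.0025,0,0.006,0.002,0],[-0.001,0,0.0025,0,0.006,0.002,0],[-0.001,0,0.0025,0,0.006,0.002,0]], force=60)

```text
time: 7.75
tool_pos: [0.5785, -0.1615, 0.0622]
tcp_rot: [-0.13, 1.565, 0.129]
wrist_force: [-2.0, -1.1, 2.4]
width: 0.274
```

Call:
jog_arm(rows=[[0,0,-0.001,0,0,0,0],[0,0,-0.0015,0,0,0,0],[0,0,-0.002,0,0,0,0],[0,0,-0.0025,0,0,0,0],[0,0,-0.0025,0,0,0,0]])

```text
time: 8.25
tool_pos: [0.5784, -0.1616, 0.0626]
tcp_rot: [-0.13, 1.56, 0.128]
wrist_force: [7.3, 2.3, -3.4]
width: 0.275
```

Run:
```python
from h import *
cv2.imwrite('pics/a.png',imaging.read_camera('wrist'))
```

Call:
jog_arm(rows=[[0,0,-0.001,0,0.003,0,0],[0,0,-0.001,0,0.003,0,0],[0,0,-0.001,0,0.003,0,0],[0,0,-0.001,0,0.003,0,0],[0,0,-0.001,0,0.003,0,0],[0,0,-0.001,0,0.003,0,0],[0,0,-0.001,0,0.003,0,0],[0,0,-0.001,0,0.003,0,0],[0,0,-0.001,0,0.003,0,0],[0,0,-0.001,0,0.003,0,0]])

```text
time: 9.3
tool_pos: [0.5784, -0.1616, 0.0625]
tcp_rot: [-0.13, 1.561, 0.128]
wrist_force: [5.7, 1.0, -3.4]
width: 0.275
```

Run:
```python
from h import *
s=monitor.read_state();print(s['time'],s['tool_pos'],s['wrist_force'],s['torque'],s['width'])
b=imaging.read_camera('wrist');a=cv2.imread('pics/a.png')
c=lambda i:cv2.resize(i[260:320,200:305],None,fx=7,fy=4.9,interpolation=cv2.INTER_CUBIC)
cv2.imwrite('pics/ab.png',np.vstack([c(a),c(b)]))
```

```text
9.3 [ 0.57843901 -0.16157972  0.06252846] [ 5.71595797  0.95824508 -3.35629368] [ 0.37338628 -0.88617956  0.08079514] 0.2748570646445956
```

View pics/ab.png

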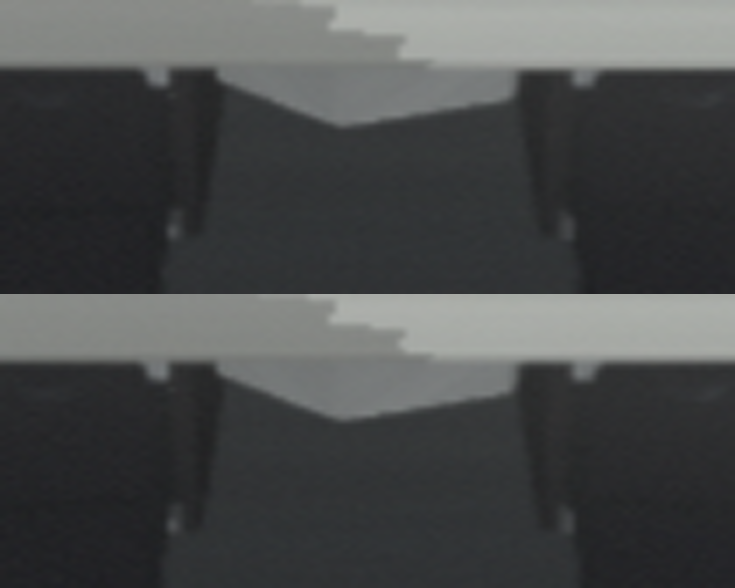

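```bash
python3 -c "
from h import *
print(finish_job())"
```

```text
the job is handed in; nothing more can be done
None
```

I pulled the bolt home by gripping its head and drawing it about 11.6 mm towards the bracket, until it stopped hard. I then re-gripped the head at 60 N, still pushing lightly towards the boss, and handed the job in at about 9.4 s.

**Seated:**
- A 14 N pull moved it no further. After re-gripping 2 mm further out, a 7 N pull didn't move it either. It had been sliding at about 5 N or less.
- The travel matches my first camera estimate of about 11.6 mm out.
- The last wrist pictures put the head's end face up to about 1 mm further out than nominal. That is within the calibration error, so the pictures alone don't prove seating.

**Not turning:** two wrist pictures about 1 s apart show the hex at the same angle. It sits roughly 5° off having its flats upright, because it turned a little while I re-gripped.

**Limits:** the highest wrist force I read was about 16 N. The loose things looked undisturbed in the pictures I took, but I did no separate final check of each one.

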